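Stand the tipped specimen cup up and hold the row against the spring plunger

ROBOT

A 7-joint arm with a two-finger parallel gripper is mounted at the origin on a cart in front of the work surface, level with it; the furniture and walls round the work are solid. World frame = base frame: x ahead of the robot, y to its left, z up, the work surface at z = 0. Lengths are in m, angles in rad, forces in N, time in s.
With the tool pointing down it reaches from about 0.425 to 0.8 m from the base axis. Payload 8.3 kg.
Tool frame: the origin (TCP) lies midway between the tips of the shut fingers; the grasp point (between the pads) lies 19 mm behind it; y points along the fingers, z is the direction in which the jaws open and shut, and the axes are right-handed (so a half turn about y gives the same grasp; the last joint's range is limited). The gripper opens to 85 mm and grips with 20 to 120 N. Pads are 22 mm wide; open, the fingers measure 114 mm over their backs; the gripper's body (76 mm by 85 mm) begins 54 mm behind the grasp point. The pads swing forward as they close: fully open they stand 13 mm farther back than shut.
Start: joints at [1.193, 0.383, 0.016, 1.37, -0.006, 1.388, -0.046], TCP at [0.194, -0.594, 0.231] pointing down, gripper open.
Joint ranges: [-2.95, 2.95], [-0.25, 2.06], [-1.52, 1.56], [0.18, 2.33], [-1.44, 4.58], [0.02, 2.06], [-3.01, 3.01]. Speed limits (rad/s): [2.39, 2.39, 3.01, 3.01, 3.14, 3.14, 3.14].

INTERFACE

Orientations are given as a unit quaternion [w, x, y, z].
In Python, from bench import * gives the robot as it stands.
- The arm moves only by the shell command python3 -m jog 'ROWS' [FORCE]. ROWS is JSON, one flat list of numbers, 7 for each row, row after row: the turn, a rotation vector about the tool's x, y, z in degrees, then the shift along the tool's x, y, z in cm, then the finger opening in cm, from 0 to 8.54. In form: [wx, wy, wz, x, y, z, fingers, wx, wy, wz, x, y, z, fingers, ...]. A call has 1 to 12 rows; each row shifts and turns the commanded pose from where the row before left it, along the tool's axes as they then stand; what a row does not reach is not made up. A row lasts 1/10 s, in which the tool goes at most 50 mm and 8.59 degrees, less where a joint would pass 70% of its speed; a pose out of reach is approached as far as the arm can. A call with a gripper value outside its range is refused whole. The fingers move at their own pace and stop on an object; FORCE is the grip in N (left out, the last holds). Time passes only in rows, so rows that do not move let the fingers close. It gives the time, the measured TCP pose, the force and the opening at its end, in the units of the state.
- sense(): the state, without advancing time (a new reading comes with each control period).
- snapshot(name): name is "scene" or "top" or "wrist"; returns (picture, depth): 384x512x3 uint8, red, green, blue; 384x512 float32, m along the optical axis (not along the pixel's ray), 0 where there is no reading.
- camera_params(name): a dict with "fx", "fy", "cx", "cy" (pixels), "k1" (the pictures are not rectified: a ray, as slopes to the right and down, at radius r is drawn at 1 + k1 r^2 times it, then the intrinsics apply), "origin" and "attitude" of the camera in the world; the wrist camera has in their place "T_tool_cam" (4x4, takes a point from camera to tool coordinates, whose origin is the TCP and whose axes are the tool frame's). Camera axes: x right, y down, z forward; pixel columns grow to the right and rows downward; lengths in m; the calibration is good to about 2 mm. A picture is of the moment at which its call begins: read the wrist's pose just before it. camera_params takes no time and is no camera call.
- close_job(): hands the job in, once; it reports no verdict.
The state is a dict: "clock": time; "q": joint angles; "qvel": joint speeds; "joint_efforts": joint torques, N m; "ee_pos": TCP position; "ee_rot": TCP orientation; "force": force on the tool from outside, world axes, zero at the start; "wrist_torque": the same for the moment, N m; "width": finger opening in m.
Only numpy, scipy, OpenCV 4.12 (cv2) and the standard library are available. Lean on these libraries where they do the work, as an engineer would, in place of code of your own. Each camera call takes 0.05 s, during which the arm holds its last target.

TASK

The front specimen cup in the cup lane has tipped over and leans out over the front bar: stand it upright on its base in the lane, in line with the two standing cups. Then, touching only that cup, push it along the lane so that the whole row drives the spring plunger back fully home against its hard stop, smoothly and without crushing the cups, and finish while still holding the row pressed there, all three cups upright and touching, so that I can fit the retaining bar. Do not disturb the other things on the worktop.

Things in the scene. Friction and masses are not known exactly. Their poses are not given: they have to be found in the camera images.
- lane: Cup lane: aluminium plate fixed to the worktop, 320 x 84 x 4 mm, heading varies. Origin: underside, on the centre line; +x along the lane, away from the robot to the plunger, z up. Two steel guide rails 4 mm thick at y = +-34 mm (64 mm clear between), 10 mm above the lane floor, x = -101 to 171 mm. Plunger bracket and barrel: x = 175 to 218 mm, 52 mm high.
- lane_floor (a point): Point on the lane's floor (upper face of the plate), on the centre line, straight above the lane's origin; same axes.
- front_bar (a point): Middle of the front bar, a fixed round steel bar 8 mm thick across the near end of the lane, at x = -90 mm of the lane, on two posts at y = +-34 mm. Its top is 29 mm above the lane floor (33 mm above the worktop): a tool that follows the cup along the lane must pass above it. Same axes as the lane.
- plunger_face (a point): Centre of the front face of the plunger's grey pressure plate (52 mm wide, 2 to 48 mm above the lane floor; this point is 30 mm above the floor), same axes as the lane. Unpressed it is at x = 145 mm of the lane; it slides along lane +x only.
- plunger (a joint): Travel of the sprung plunger, m: 0 unpressed, 0.025 at its hard stop; above 0.0225 counts as home. The spring resists with 4 N at the start and 10 N at the stop, plus about 1 N friction per cup pushed; push beyond that is carried by the stop. Press at the stop with some newtons to spare, 15 to 30 N in all; over 50 N crushes the cups.
- tipped_mid (a point): Centre of the tipped cup: rigid closed cup with screw lid, 58 mm diameter, 75 mm tall, 0.13-0.25 kg; z from base to lid. It leans 0.85 rad, lid to the open end, side on the front bar: base edge on the floor at x = -56 mm, lid's foremost edge at x = -112 mm, 49 mm above it. Turn it up about that base edge, raising the lid; below 0.6 rad it drops flat by itself. A level push makes the base slide.
- middle_mid (a point): Centre of the middle cup, an identical cup standing in the lane (z from base to lid, centre 37.5 mm above the lane floor), near x = 50 mm of the lane, a few mm from the back cup.
- back_mid (a point): Centre of the back cup, an identical cup standing in the lane (z from base to lid, centre 37.5 mm above the floor), a few mm in front of the plunger's plate.
Things that resemble listed ones, but are neither listed nor needed, are in the scene too. Leave any orange or red look-alike of the part that bears tipped_mid alone.

How it is judged:
By the outcome, as a careful person would: the job done as asked, in the order asked, and still so for the second after the job is handed in, while the arm keeps its last pose, push and grip.
It also fails if it takes over 48 s, if anything falls off the work surface, if the arm or the gripper's body presses on something with over 40 N, if the wrist force passes 120 N, or if a joint passes its speed limit or range.

## Working session

There is one attempt and no reset: what is moved stays moved. The work goes in short steps, Python scripts to look and compute and a shell command to move; the robot and the scene stay as the last step left them, time stands still between calls to the robot, and variables do not carry over. Pictures are saved under pics/ and viewed, and the job is handed in when it is done.

```bash
ls; mkdir -p pics; python3 - <<'E'
from bench import *
import cv2
s=sense();print(s)
for n in ("scene","top","wrist"):
    p,d=snapshot(n); cv2.imwrite(f"pics/{n}0.png",p[:,:,::-1]); import numpy as np; np.savez(f"{n}0.npz",p=p,d=d)
    print(n,camera_params(n),(d>0).mean())
E
```

```text
pics
{'clock': 0.0, 'q': array([ 1.19311304,  0.38424897,  0.01639332,  1.37114445, -0.00628187,
        1.38816882, -0.04651046]), 'qvel': array([ 2.08635414e-04,  6.81260720e-04, -1.23451210e-03, -3.67962027e-04,
        7.50690223e-04, -9.92756933e-05, -1.42833289e-04]), 'joint_efforts': array([ 2.45659203e-04, -6.27599502e+01,  8.44727475e-01, -3.71822119e+01,
        1.67638867e-02,  1.41855338e-02, -7.72459020e-05]), 'ee_pos': array([ 0.19337367, -0.59382108,  0.23027666]), 'ee_rot': array([ 0.11072027, -0.11097421,  0.69903081, -0.69769741]), 'force': array([ 0.04519827, -0.16314204, -0.49858858]), 'wrist_torque': array([-0.02102774,  0.02322369, -0.00412217]), 'width': 0.08544276002188368}
scene {'fx': 432.1721920291293, 'fy': 432.1721920291293, 'cx': 258.01892715085637, 'cy': 197.1075313027135, 'k1': 0.03802266587515018, 'origin': array([ 0.09083586, -1.2343717 ,  0.64353253]), 'attitude': array([-0.48220685,  0.84492898, -0.19763328,  0.12046848])} 0.99627685546875
top {'fx': 486.2577950816942, 'fy': 486.2577950816942, 'cx': 251.48075141217322, 'cy': 187.5165594263472, 'k1': -0.1801114958743008, 'origin': array([ 0.36820194, -0.39864316,  1.28913308]), 'attitude': array([ 0.0348014 , -0.69700862,  0.71493388, -0.04286491])} 0.9961954752604166
wrist {'fx': 274.5234444809748, 'fy': 274.5234444809748, 'cx': 256.25440383387183, 'cy': 191.68251178912297, 'k1': -0.058364958902052164, 'T_tool_cam': array([[ 7.82486801e-04,  9.64419393e-01,  2.64375912e-01,
        -6.73877984e-02],
       [ 3.04215742e-04, -2.64376210e-01,  9.64419580e-01,
        -1.42546230e-01],
       [ 9.99999648e-01, -6.74218277e-04, -5.00262456e-04,
         1.05424637e-03],
       [ 0.00000000e+00,  0.00000000e+00,  0.00000000e+00,
         1.00000000e+00]])} 0.9940948486328125
```

View pics/scene0.png

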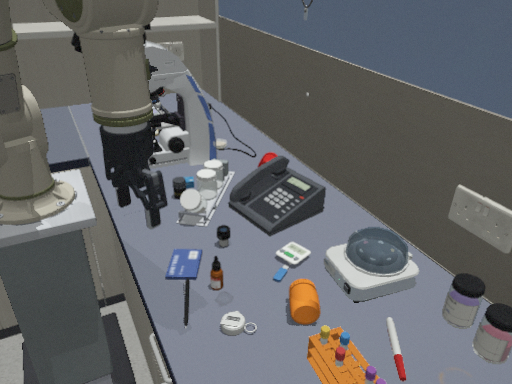

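View pics/top0.png

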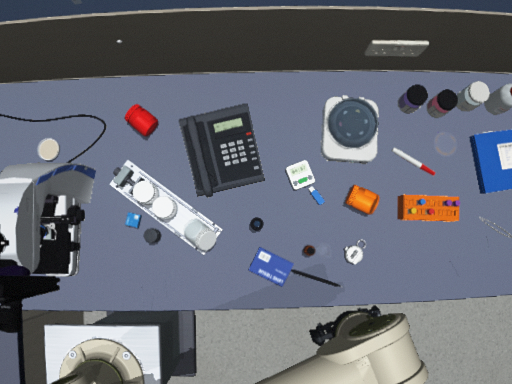

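View pics/wrist0.png

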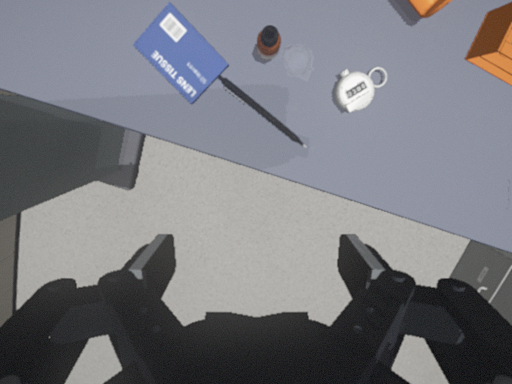

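The top view shows the lane from about (215,240), the open end with the tipped cup, to (125,172), the plunger. Two cups stand at (163,207) and (143,190). Next I'll zoom in and measure.

```bash
cat > h.py <<'E'
import numpy as np, cv2
from scipy.spatial.transform import Rotation as R
from bench import *
def rot(q): return R.from_quat([q[1],q[2],q[3],q[0]])
def undist(c,uv):
    uv=np.atleast_2d(uv).astype(float); x=(uv-[c['cx'],c['cy']])/[c['fx'],c['fy']]; s=x.copy()
    for _ in range(20): s=x/(1+c['k1']*(s**2).sum(1,keepdims=True))
    return s
def campose(n,st=None):
    c=camera_params(n)
    if 'T_tool_cam' in c:
        T=np.array(c['T_tool_cam']); Rt=rot(st['ee_rot']).as_matrix()
        return c,Rt@T[:3,:3],Rt@T[:3,3]+st['ee_pos']
    return c,rot(c['attitude']).as_matrix(),np.array(c['origin'])
def plane(n,uv,z,st=None):
    c,Rm,o=campose(n,st); s=undist(c,uv); d=np.c_[s,np.ones(len(s))]@Rm.T
    return o+d*((z-o[2])/d[:,2])[:,None]
def cloud(n,d,st=None):
    c,Rm,o=campose(n,st); h,w=d.shape
    v,u=np.mgrid[:h,:w]; s=undist(c,np.c_[u.ravel(),v.ravel()])
    P=(np.c_[s,np.ones(len(s))]*d.reshape(-1,1))@Rm.T+o
    return P.reshape(h,w,3)
def proj(n,P,st=None):
    c,Rm,o=campose(n,st); q=(np.atleast_2d(P)-o)@Rm; s=q[:,:2]/q[:,2:]
    s=s*(1+c['k1']*(s**2).sum(1,keepdims=True)); return s*[c['fx'],c['fy']]+[c['cx'],c['cy']]
E
python3 - <<'E'
from h import *
a=np.load('top0.npz');P=cloud('top',a['d'])
p=a['p'][150:265,100:235]; cv2.imwrite('pics/topz.png',cv2.resize(p[:,:,::-1],None,fx=5,fy=5,interpolation=cv2.INTER_CUBIC))
b=np.load('scene0.npz');p=b['p'][150:235,165:245]; cv2.imwrite('pics/scz.png',cv2.resize(p[:,:,::-1],None,fx=7,fy=7,interpolation=cv2.INTER_CUBIC))
sub=P[150:265,100:235]
for n,uv in dict(c1=(143,190),c2=(163,207),tip=(203,232),bench=(190,170),phone=(220,150)).items(): print(n,P[uv[1],uv[0]].round(4))
E
```

```text
c1 [ 0.502  -0.1408  0.0793]
c2 [ 0.4578 -0.1918  0.081 ]
tip [ 0.3932 -0.2917  0.088 ]
bench [ 0.5623 -0.251  -0.0048]
phone [ 0.6027 -0.3361  0.0593]
```

View pics/topz.png

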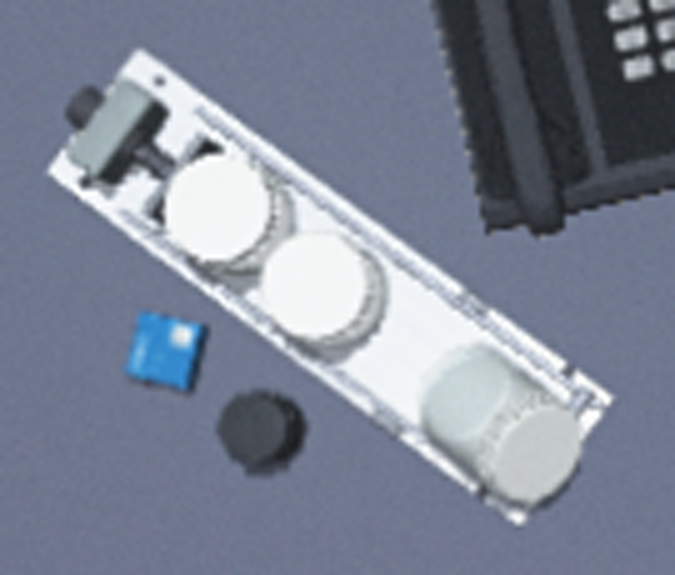

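View pics/scz.png

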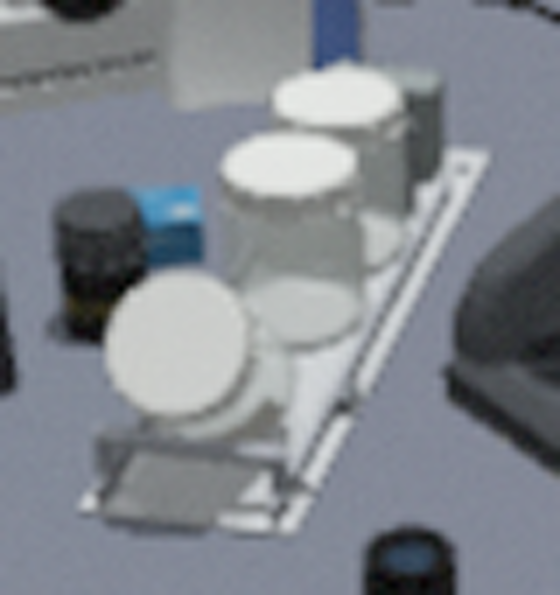

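```bash
python3 - <<'E'
from h import *
Z=np.array([(140,48),(48,170),(614,399),(521,526)],float)
uv=Z/5-0.4+[100,150]
C=plane('top',uv,0.004);print(C.round(4))
ax=(C[0]+C[1]-C[2]-C[3])/2;L=np.linalg.norm(ax);ax/=L
print('len',L,'w',np.linalg.norm(C[0]-C[1]),np.linalg.norm(C[2]-C[3]),'head',np.arctan2(ax[1],ax[0]),'o',C.mean(0))
# lids: fit ellipse of bright mask
a=np.load('top0.npz');P=cloud('top',a['d'])
print('bench z',np.median(P[240:250,120:150,2]))
for f,n in ((a,'top'),(np.load('scene0.npz'),'scene')):
    p=f['p'].min(2); print(n)
    m=(p>225).astype(np.uint8)
    k,l,st,ce=cv2.connectedComponentsWithStats(m)
    for i in range(1,k):
        if st[i,4]>60: print(st[i],ce[i].round(1))
for z in [(217,208),(315,285)]:
    u=np.array(z)/5-.4+[100,150]; print(plane('top',u,0.079).round(4))
th=np.arctan2(ax[1],ax[0]); ex=np.array([np.cos(th),np.sin(th)]);ey=np.array([-ex[1],ex[0]]);o=C.mean(0)[:2]
for z in [(217,208),(315,285)]:
    u=np.array(z)/5-.4+[100,150]; q=plane('top',u,0.079)[0,:2]-o; print(q@ex,q@ey)
E
```

```text
[[ 0.5951 -0.0823  0.004 ]
 [ 0.53   -0.0319  0.004 ]
 [ 0.4006 -0.3356  0.004 ]
 [ 0.3349 -0.2852  0.004 ]]
len 0.31951872875629006 w 0.0824081540553202 0.08278530374932593 head 0.9152823219662413 o [ 0.46515749 -0.18373846  0.004     ]
bench z -1.731410743588402e-05
top
[499 148  13  21 197] [505.5 158.2]
[125 161  67  48 559] [145.  186.2]
[287 161  28  28 323] [300.2 174.2]
[  0 178  31   5 103] [ 14.  180.3]
[110 181  21  17  89] [120.8 188.1]
[150 189  23  28 385] [162.1 205. ]
[ 56 196   8  19 117] [ 60.2 205.9]
[168 200  46  34 423] [183.5 218.6]
[  0 218  16  35 305] [  9.  233.2]
[347 247  15  17 131] [354.4 254.5]
[  46  327   87   45 1337] [ 78.  340.2]
[143 367  16  13  94] [153.4 371.8]
scene
[205 161  16   6  68] [212.2 163.5]
[198 170  17   7  75] [205.7 172.6]
[[ 0.499  -0.1407  0.079 ]]
[[ 0.459  -0.1904  0.079 ]]
0.05471131555219641 -0.000618414188687078
-0.009043130594612706 0.0008089470150792618
```

```bash
cat >> h.py <<'E'
TH=0.9153; EX=np.array([np.cos(TH),np.sin(TH),0]);EY=np.array([-EX[1],EX[0],0]);EZ=np.array([0,0,1.])
LR=np.c_[EX,EY,EZ]; LO=np.array([0.46516,-0.18374,0.004])-0.058*EX  # lane_floor point
def tolane(P): return (np.asarray(P)-LO)@LR
def toworld(L): return LO+LR@np.asarray(L)
E
python3 - <<'E'
from h import *
s=sense(); print(rot(s['ee_rot']).as_matrix().round(3))
print('in lane axes',(LR.T@rot(s['ee_rot']).as_matrix()).round(3), tolane(s['ee_pos']))
a=np.load('top0.npz');P=cloud('top',a['d']);Q=tolane(P.reshape(-1,3)).reshape(P.shape)
H=P[...,2]
k,l,st,ce=cv2.connectedComponentsWithStats(((H>0.012)&(H<.3)).astype(np.uint8))
for i in range(1,k):
    if st[i,4]>25:
        q=Q[l==i]; 
        if np.abs(q[:,0]).min()<.4: print(ce[i].round(),(q.min(0)*1000).round(),(q.max(0)*1000).round())
b=np.load('scene0.npz');Q2=tolane(cloud('scene',b['d']).reshape(-1,3)).reshape(384,512,3)
for uv in [(190,200),(206,180),(214,165)]: print((Q2[uv[1],uv[0]]*1000).round(1))
for uv in [(195,220),(207,240),(203,232),(190,225)]: print(uv,(Q[uv[1],uv[0]]*1000).round(1))
for x in [0,-.056,-.09,-.112]: print(proj('top',toworld([x,0,.049 if x<-.1 else 0])))
# tipped lid ellipse in scene
m=b['p'].min(2)
E
```

```text
[[-0.951 -0.001  0.31 ]
 [-0.31   0.001 -0.951]
 [ 0.    -1.    -0.002]]
in lane axes [[-0.825  0.001 -0.565]
 [ 0.565  0.001 -0.825]
 [ 0.    -1.    -0.002]] [-0.43278789 -0.03460988  0.22650102]
[255.  49.] [-513. -906.    8.] [665.   0. 296.]
[471.  99.] [-549. -806.    8.] [-352. -632.  135.]
[413.  98.] [-339. -651.    8.] [-280. -591.   99.]
[349. 129.] [-312. -551.    8.] [-124. -353.  114.]
[222. 149.] [-114. -339.    9.] [150. -73. 127.]
[141. 120.] [ 206. -177.    8.] [ 284. -116.   58.]
[ 57. 211.] [119. -84.   8.] [388. 327. 296.]
[ 48. 149.] [387.  38.   8.] [448.  97.  18.]
[413. 161.] [-480. -506.    8.] [-348. -481.   19.]
[300. 174.] [-222. -320.    8.] [-142. -240.   22.]
[146. 194.] [ 21. -36.   8.] [219.  37.  82.]
[362. 199.] [-393. -352.    8.] [-311. -287.   59.]
[184. 205.] [-34. -40.   8.] [ 76. -31.  15.]
[133. 220.] [82. 57.  9.] [124.  99.  25.]
[256. 224.] [-182. -122.   28.] [-149.  -89.   53.]
[200. 234.] [-109.  -38.    8.] [-19.  37.  94.]
[152. 235.] [16. 61.  8.] [54. 96. 61.]
[354. 254.] [-442. -215.    8.] [-391. -169.   26.]
[309. 250.] [-331. -142.    9.] [-303. -117.   80.]
[320. 328.] [-412.   -7.  245.] [-392.   10.  295.]
[ 99. 366.] [-173.  362.    8.] [ 35. 545. 293.]
[-92.7   1.1  66.2]
[20.2 -7.8 66.7]
[107.1  -6.5  71.5]
(195, 220) [-33.1 -19.6  41.4]
(207, 240) [-90.6   1.6  75.9]
(203, 232) [-71.5  -8.8  84. ]
(190, 225) [-32.4  -2.5  59.4]
[[182.2599385 219.2650264]]
[[199.17854532 231.80742162]]
[[209.51992556 239.4459088 ]]
[[215.03202181 244.52270889]]
```

```bash
cat >> h.py <<'E'
def target(tilt):
    t=np.radians(tilt); a=np.array([np.sin(t),0,-np.cos(t)]); z=np.array([0,-1.,0]); return LR@np.c_[np.cross(a,z),a,z]
def plan(Lmm,tilt):
    s=sense(); Rc=rot(s['ee_rot']).as_matrix(); Rt=target(tilt)
    print('t',round(s['clock'],2),'lane mm',(tolane(s['ee_pos'])*1000).round(1),'F lane',(s['force']@LR).round(1),'w',round(s['width']*1000,1))
    print('turn deg',np.degrees(R.from_matrix(Rc.T@Rt).as_rotvec()).round(2),'shift cm in current axes',(Rc.T@(toworld(np.array(Lmm)/1000)-s['ee_pos'])*100).round(2),'in target axes',(Rt.T@(toworld(np.array(Lmm)/1000)-s['ee_pos'])*100).round(2))
    print('q',s['q'].round(2))
E
python3 - <<'E'
from h import *
plan([-200,0,200],0)
E
```

```text
t 0.15 lane mm [-432.8  -34.6  226.5] F lane [-0.2 -0.9 -0. ] w 85.5
turn deg [ 8.00e-02 -3.44e+01 -2.00e-02] shift cm in current axes [-17.25   2.67 -16.  ] in target axes [-23.28   2.65  -3.46]
q [ 1.19  0.38  0.02  1.37 -0.01  1.39 -0.05]
```

```bash
python3 -m jog '[0,-6.9,0,0,0,0,8.5, 0,-6.9,0,0,0,0,8.5, 0,-6.9,0,0,0,0,8.5, 0,-6.9,0,0,0,0,8.5, 0,-6.9,0,0,0,0,8.5, 0,0,0,-3.9,0.45,-0.58,8, 0,0,0,-3.9,0.45,-0.58,8, 0,0,0,-3.9,0.45,-0.58,8, 0,0,0,-3.9,0.45,-0.58,8, 0,0,0,-3.9,0.45,-0.58,8, 0,0,0,-3.9,0.45,-0.58,8, 0,0,0,0,0,0,8]' 40; python3 - <<'E'
from h import *
plan([-170,0,150],48.7)
E
```

```text
clock: 1.35
ee_pos: [0.3117, -0.3819, 0.2038]
ee_rot: [0.316, -0.315, 0.633, -0.632]
force: [0.2, -0.6, -0.2]
width: 0.0801
t 1.35 lane mm [-192.7    0.9  199.8] F lane [-0.4 -0.5 -0.2] w 80.1
turn deg [ 0.3   0.52 48.58] shift cm in current axes [-2.26  4.99  0.11] in target axes [2.25 4.99 0.09]
q [ 1.03  0.13 -0.22  1.76  0.03  1.26  0.15]
```

```bash
python3 -m jog '[0,0,6.1,0,0,0,8, 0,0,6.1,0,0,0,8, 0,0,6.1,0,0,0,8, 0,0,6.1,0,0,0,8, 0,0,6.1,0,0,0,8, 0,0,6.1,0,0,0,8, 0,0,6.1,0,0,0,8, 0,0,6,0,0,0,8, 0,0,0,0,0,0,8, 0,0,0,0,0,0,8]'; python3 - <<'E'
from h import *
plan([-134.5,0,107.6],48.7)
E
```

```text
clock: 2.35
ee_pos: [0.3079, -0.3877, 0.2036]
ee_rot: [0.546, -0.024, 0.707, -0.449]
force: [-0.1, -0.2, -0.2]
width: 0.0803
t 2.35 lane mm [-199.5    0.3  199.6] F lane [-0.3 -0.  -0.2] w 80.3
turn deg [ 0.08 -0.02  0.09] shift cm in current axes [ 2.6  10.96  0.05] in target axes [ 2.62 10.95  0.03]
q [ 1.39  0.48 -0.15  1.57 -0.61  1.63  0.73]
```

```bash
python3 -m jog '[0,0,0,0.65,2.74,0,8, 0,0,0,0.65,2.74,0,8, 0,0,0,0.65,2.74,0,8, 0,0,0,0.65,2.74,0,8, 0,0,0,0,0,0,8]'; python3 - <<'E'
from h import *
s=sense()
p,d=snapshot('wrist'); cv2.imwrite('pics/w1.png',p[:,:,::-1])
np.savez('w1.npz',p=p,d=d,**s)
p,d=snapshot('scene'); cv2.imwrite('pics/s1.png',cv2.resize(p[120:270,80:290,::-1],None,fx=3.5,fy=3.5))
plan([-51.9,0,35],48.7)
E
```

```text
clock: 2.85
ee_pos: [0.3494, -0.3317, 0.1118]
ee_rot: [0.548, -0.026, 0.707, -0.446]
force: [-0.3, 0.9, 0.1]
width: 0.0799
t 2.95 lane mm [-133.5   -0.   109.8] F lane [ 0.1 -0.8 -0.1] w 80.2
turn deg [0.1  0.21 0.11] shift cm in current axes [ 0.21 11.07  0.02] in target axes [ 0.23 11.07 -0.  ]
q [ 1.33  0.53 -0.18  1.74 -0.64  1.4   0.79]
```

View pics/w1.png

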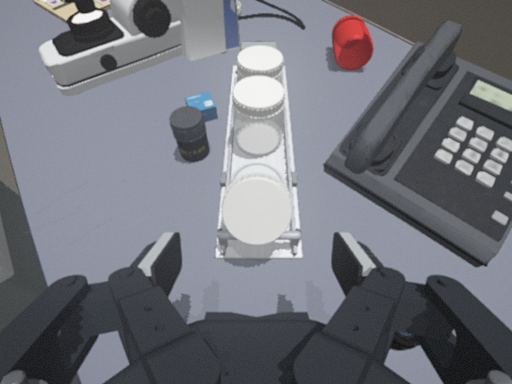

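View pics/s1.png

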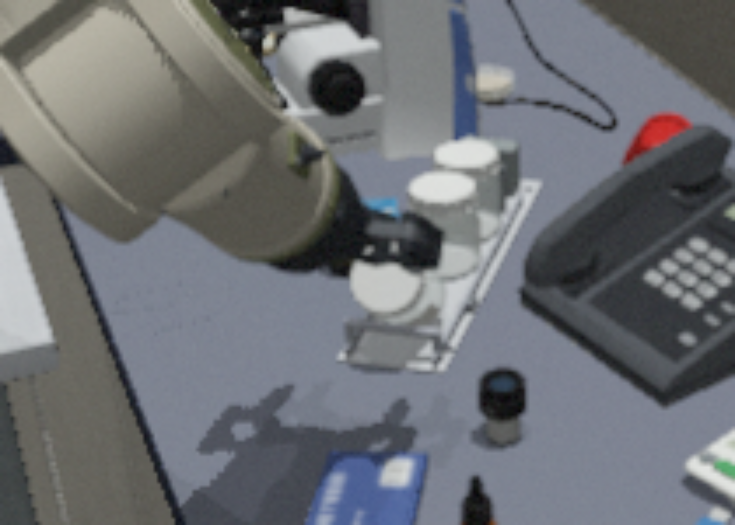

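The wrist view is well aligned: the tipped lid is centred at (257,209), midway between the fingers, with the lane upright in the picture. I'll advance now.

```bash
python3 - <<'E'
from h import *
s=sense(); print(proj('wrist',toworld([-.0932,0,.0713]),s),proj('wrist',toworld([-.1123,0,.0495]),s),proj('wrist',toworld([.049,0,.075]),s))
E
python3 -m jog '[0,0,0,0.1,1.8,0,8, 0,0,0,0.1,1.8,0,8, 0,0,0,0,1.8,0,8, 0,0,0,0,1.5,0,8, 0,0,0,0,0,0,8]'; python3 - <<'E'
from h import *
plan([-51.9,0,35],48.7)
E
```

```text
[[254.80915215 210.11292026]] [[254.74085637 244.59534144]] [[255.60834063  89.48624   ]]
clock: 3.45
ee_pos: [0.3792, -0.2953, 0.0662]
ee_rot: [0.547, -0.024, 0.706, -0.449]
force: [0.5, 0.7, 0.4]
width: 0.0803
t 3.45 lane mm [-82.8   0.1  62.2] F lane [0.8 0.  0.4] w 80.3
turn deg [0.1  0.18 0.03] shift cm in current axes [0.   4.12 0.02] in target axes [0.   4.12 0.01]
q [ 1.29  0.56 -0.22  1.83 -0.68  1.26  0.81]
```

```bash
python3 -m jog '[0,0,0,0,1.5,0,8, 0,0,0,0,1.4,0,8, 0,0,0,0,0.9,0,8, 0,0,0,0,0.3,0,8, 0,0,0,0,0,0,8]'; python3 - <<'E'
from h import *
plan([-51.9,0,35],48.7)
E
```

```text
clock: 3.95
ee_pos: [0.3974, -0.271, 0.0384]
ee_rot: [0.547, -0.024, 0.707, -0.448]
force: [-0.2, 0.3, 0.4]
width: 0.08
t 3.95 lane mm [-52.4   0.6  34.4] F lane [0.1 0.3 0.4] w 80.0
turn deg [ 0.1   0.07 -0.01] shift cm in current axes [-0.08  0.    0.06] in target axes [-0.08  0.    0.06]
q [ 1.26  0.59 -0.24  1.88 -0.71  1.17  0.83]
```

Close with a 40 N grip.

```bash
python3 -m jog '[0,0,0,0,0,0,6.5, 0,0,0,0,0,0,5.4, 0,0,0,0,0,0,5.4, 0,0,0,0,0,0,5.4, 0,0,0,0,0,0,5.4, 0,0,0,0,0,0,5.4]' 40; python3 - <<'E'
from h import *
plan([-51.9,0,35],48.7)
E
```

```text
clock: 4.55
ee_pos: [0.3975, -0.2716, 0.0385]
ee_rot: [0.547, -0.024, 0.706, -0.449]
force: [0.6, -2.6, 2.3]
width: 0.0572
t 4.55 lane mm [-52.9   0.1  34.5] F lane [-1.7 -2.1  2.3] w 57.2
turn deg [0.02 0.07 0.02] shift cm in current axes [-0.1   0.04  0.01] in target axes [-0.1   0.04  0.01]
q [ 1.26  0.59 -0.24  1.88 -0.71  1.17  0.83]
```

```bash
python3 -m jog '[0,0,0,-0.12,-0.1,0,5.4, 0,0,0,-0.12,-0.1,0,5.4, 0,0,-2,-0.068,0.102,0,5.4, 0,0,-2,-0.068,0.102,0,5.4, 0,0,-2,-0.068,0.102,0,5.4, 0,0,-2,-0.068,0.102,0,5.4, 0,0,-2,-0.068,0.102,0,5.4, 0,0,0,0,0,0,5.4]'; python3 - <<'E'
from h import *
plan([-36,0,24],0)
s=sense()
p,d=snapshot('wrist'); cv2.imwrite('pics/w2.png',p[:,:,::-1])
p,d=snapshot('scene'); cv2.imwrite('pics/s2.png',cv2.resize(p[120:270,80:290,::-1],None,fx=3.5,fy=3.5))
E
```

```text
clock: 5.35
ee_pos: [0.4021, -0.2651, 0.0411]
ee_rot: [0.506, -0.087, 0.701, -0.495]
force: [-0.3, 1.3, -1.1]
width: 0.0571
t 5.35 lane mm [-44.9   0.4  37.1] F lane [ 0.9  1.  -1.1] w 57.1
turn deg [  0.     0.28 -38.6 ] shift cm in current axes [0.12 1.58 0.04] in target axes [-0.89  1.31  0.04]
q [ 1.15  0.47 -0.22  1.92 -0.63  1.07  0.69]
```

View pics/w2.png

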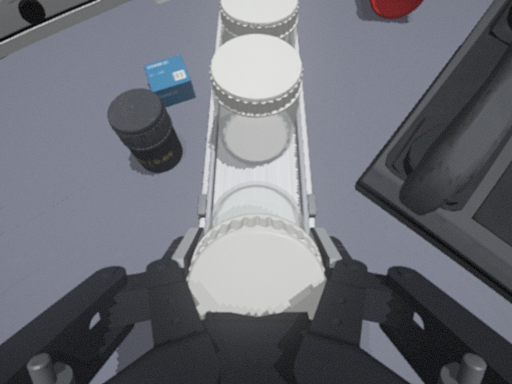

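View pics/s2.png

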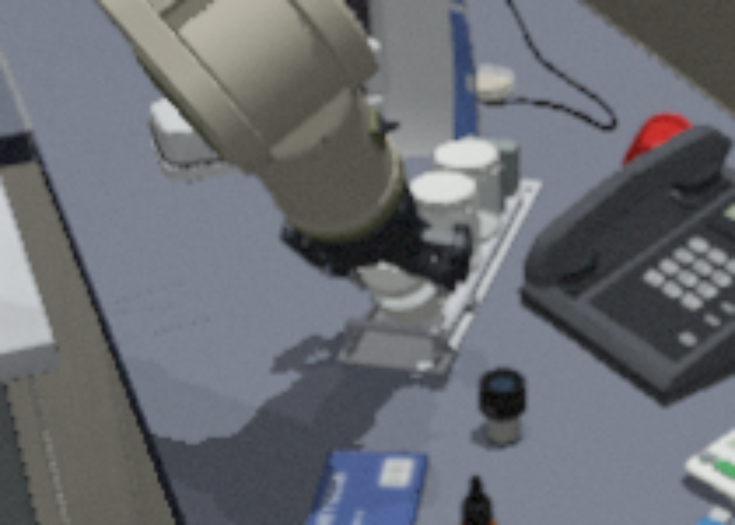

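The cup turns with the gripper and the lid is still square between the pads, so I'll continue the arc.

```bash
python3 -m jog '[0,0,-2.5,-0.085,0.128,0,5.4, 0,0,-2.5,-0.085,0.128,0,5.4, 0,0,-2.5,-0.085,0.128,0,5.4, 0,0,-2.5,-0.085,0.128,0,5.4, 0,0,-2.5,-0.085,0.128,0,5.4, 0,0,-2.5,-0.085,0.128,0,5.4, 0,0,-2.5,-0.085,0.128,0,5.4, 0,0,-2.5,-0.085,0.128,0,5.4, 0,0,-2.5,-0.085,0.128,0,5.4, 0,0,-2.5,-0.085,0.128,0,5.4, 0,0,0,0,0,0,5.4]'; python3 - <<'E'
from h import *
plan([-27,0,20],0)
E
```

```text
clock: 6.55
ee_pos: [0.4097, -0.2543, 0.0328]
ee_rot: [0.387, -0.236, 0.667, -0.592]
force: [1.2, -0.4, -2.6]
width: 0.0572
t 6.55 lane mm [-31.8   0.9  28.8] F lane [ 0.5 -1.2 -2.6] w 57.2
turn deg [  0.07   0.23 -13.71] shift cm in current axes [-0.25  0.96  0.09] in target axes [-0.48  0.88  0.09]
q [ 0.81  0.31 -0.16  1.99 -0.25  0.87  0.17]
```

```bash
python3 -m jog '[0,0,-2.28,-0.078,0.117,0.01,5.4, 0,0,-2.28,-0.078,0.117,0.01,5.4, 0,0,-2.28,-0.078,0.117,0.01,5.4, 0,0,-2.28,-0.078,0.117,0.01,5.4, 0,0,-2.28,-0.078,0.117,0.01,5.4, 0,0,-2.3,-0.078,0.117,0.01,5.4, 0,0,0,0,0,0,5.4]'; python3 - <<'E'
from h import *
plan([-27,0,20],0)
s=sense()
p,d=snapshot('wrist'); cv2.imwrite('pics/w3.png',p[:,:,::-1]); np.savez('w3.npz',p=p,d=d,**s)
p,d=snapshot('scene'); cv2.imwrite('pics/s3.png',cv2.resize(p[120:270,80:290,::-1],None,fx=3.5,fy=3.5))
E
```

```text
clock: 7.25
ee_pos: [0.4131, -0.2511, 0.0264]
ee_rot: [0.313, -0.313, 0.634, -0.633]
force: [-0.2, -0.3, 1.2]
width: 0.0574
t 7.25 lane mm [-27.2   0.2  22.4] F lane [-0.3 -0.   1.2] w 57.4
turn deg [ 0.08  0.15 -0.  ] shift cm in current axes [-0.01  0.24  0.02] in target axes [-0.02  0.24  0.02]
q [ 0.58  0.3  -0.11  1.98  0.04  0.86 -0.21]
```

View pics/w3.png

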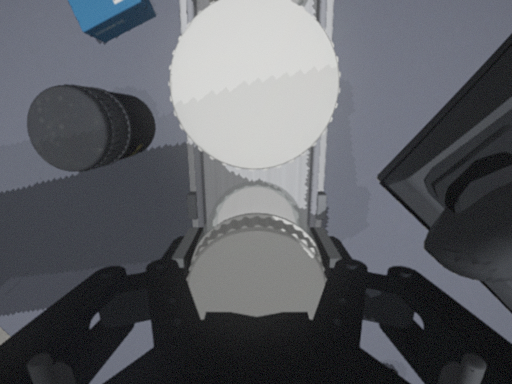

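View pics/s3.png

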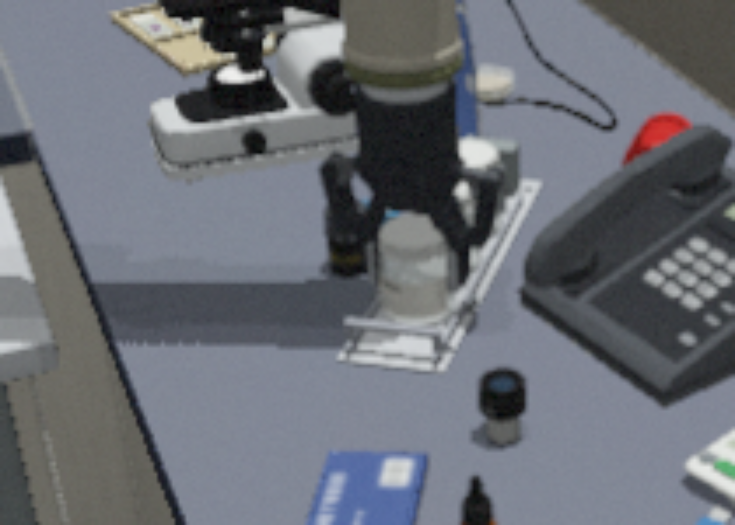

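Upright and in line. Now I'll lower it gently onto the floor.

```bash
python3 -m jog '[0,0,0,0,0.06,0,5.4, 0,0,0,0,0.06,0,5.4, 0,0,0,0,0.05,0,5.4, 0,0,0,0,0.04,0,5.4, 0,0,0,0,0,0,5.4, 0,0,0,0,0,0,5.4]'; python3 - <<'E'
from h import *
plan([-27,0,20],0)
E
```

```text
clock: 7.95
ee_pos: [0.4129, -0.2515, 0.0262]
ee_rot: [0.313, -0.312, 0.635, -0.634]
force: [-7.6, 8.3, 25.5]
width: 0.057
t 7.95 lane mm [-27.6   0.1  22.2] F lane [ 2.  11.1 25.5] w 57.0
turn deg [ 0.02  0.05 -0.09] shift cm in current axes [-0.05  0.22  0.01] in target axes [-0.06  0.22  0.01]
q [ 0.58  0.3  -0.11  1.98  0.04  0.86 -0.21]
```

```bash
python3 -m jog '[0,0,0,0,-0.1,0,5.4, 0,0,0,0,-0.08,0,5.4, 0,0,0,0,0,0,5.4]'; python3 - <<'E'
from h import *
plan([-27,0,20],0)
E
```

```text
clock: 8.25
ee_pos: [0.4127, -0.252, 0.0263]
ee_rot: [0.313, -0.312, 0.634, -0.634]
force: [-1.7, 1.4, 5.4]
width: 0.0574
t 8.25 lane mm [-28.2  -0.   22.3] F lane [0.  2.2 5.4] w 57.4
turn deg [ 0.02  0.02 -0.03] shift cm in current axes [-0.12  0.23 -0.  ] in target axes [-0.12  0.23 -0.  ]
q [ 0.58  0.3  -0.11  1.98  0.04  0.86 -0.21]
```

```bash
python3 -m jog '[0,0,0,0,0,0,6.6, 0,0,0,0,0,0,6.8, 0,0,0,0,0,0,6.8, 0,0,0,0,0,0,6.8]'; python3 - <<'E'
from h import *
plan([-27,0,22.5],0)
s=sense()
p,d=snapshot('wrist'); cv2.imwrite('pics/w4.png',p[:,:,::-1]); np.savez('w4.npz',p=p,d=d,**s)
p,d2=snapshot('scene'); cv2.imwrite('pics/s4.png',cv2.resize(p[120:270,80:290,::-1],None,fx=3.5,fy=3.5))
Q=tolane(cloud('wrist',d,s).reshape(-1,3)).reshape(384,512,3)
for v in range(215,305,15): print(v,(Q[v,257]*1000).round(1),(Q[v,230]*1000).round(1),(Q[v,284]*1000).round(1))
print((Q[80,257]*1000).round(1))
E
```

```text
clock: 8.65
ee_pos: [0.413, -0.2516, 0.0261]
ee_rot: [0.313, -0.313, 0.634, -0.634]
force: [-0.4, -0.4, 0.7]
width: 0.0682
t 8.65 lane mm [-27.6  -0.   22.1] F lane [-0.5  0.1  0.7] w 68.2
turn deg [ 0.01  0.09 -0.  ] shift cm in current axes [-0.06 -0.04 -0.  ] in target axes [-0.06 -0.04 -0.  ]
q [ 0.58  0.3  -0.11  1.98  0.04  0.86 -0.21]
215 [ 1.1 -1.3 61.3] [-0.9 10.1 55.8] [ -0.8 -12.6  56.2]
230 [ 0.1 -1.3 73.9] [-1.3  8.7 70.6] [ -1.9 -11.4  69.4]
245 [-5.7 -1.3 74.2] [-5.6  8.5 74.4] [ -5.3 -11.   74.9]
260 [-11.3  -1.3  75. ] [-12.1   8.7  73.7] [-11.7 -11.2  74.2]
275 [-17.3  -1.3  75.3] [-17.2   8.7  75.6] [-17.4 -11.3  75.2]
290 [-24.4  -1.3  74.5] [-23.8   8.9  75.4] [-24.2 -11.5  74.9]
[50.3 -1.2 73.8]
```

View pics/w4.png

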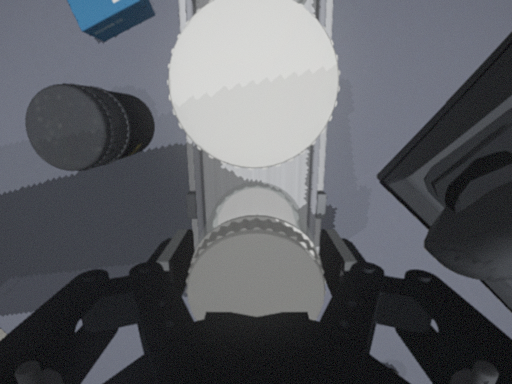

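View pics/s4.png

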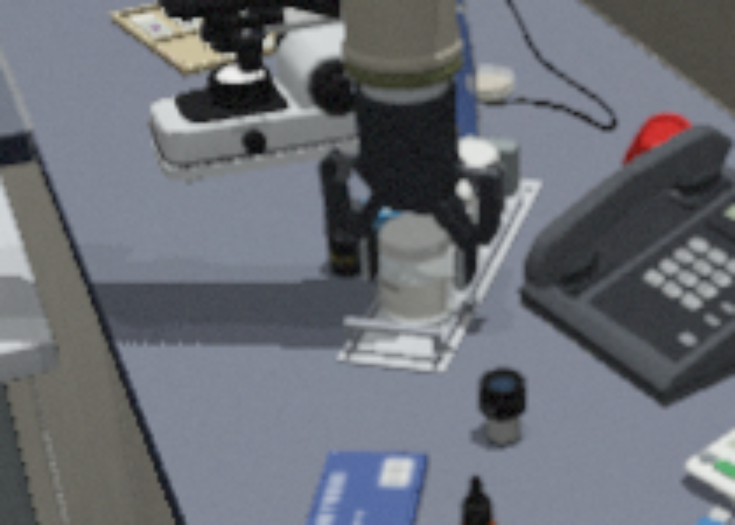

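The cup stands flat: its lid is level at 75 mm above the floor and in line with the middle cup, columns about 256 against 254. Before pushing I'll check the phone clearance.

```bash
python3 - <<'E'
from h import *
a=np.load('top0.npz');Q=tolane(cloud('top',a['d']).reshape(-1,3))*1000
for x in range(-60,90,20):
    for y0 in (-110,-95,-80,-65): 
        m=(abs(Q[:,0]-x)<10)&(Q[:,1]>y0)&(Q[:,1]<y0+15); print(x,y0,Q[m,2].max().round() if m.any() else None,end='; ')
    print()
E
python3 -m jog '[0,0,0,0,0,0,5.4, 0,0,0,0,0,0,5.4, 0,0,0,0,0,0,5.4, 0,0,0,0,0,0,5.4]' 40
python3 - <<'E'
from h import *
plan([25,0,22.5],0)
E
```

```text
-60 -110 2.0; -60 -95 1.0; -60 -80 -1.0; -60 -65 1.0; 
-40 -110 55.0; -40 -95 48.0; -40 -80 1.0; -40 -65 1.0; 
-20 -110 84.0; -20 -95 74.0; -20 -80 -0.0; -20 -65 0.0; 
0 -110 89.0; 0 -95 76.0; 0 -80 20.0; 0 -65 1.0; 
20 -110 56.0; 20 -95 37.0; 20 -80 15.0; 20 -65 1.0; 
40 -110 43.0; 40 -95 1.0; 40 -80 1.0; 40 -65 -1.0; 
60 -110 3.0; 60 -95 3.0; 60 -80 1.0; 60 -65 1.0; 
80 -110 4.0; 80 -95 5.0; 80 -80 1.0; 80 -65 0.0; 
clock: 9.15
ee_pos: [0.4131, -0.2516, 0.0264]
ee_rot: [-0.313, 0.313, -0.634, 0.634]
force: [-2.1, 0.5, 4.3]
width: 0.0573
t 9.15 lane mm [-27.5  -0.   22.4] F lane [-0.9  2.   4.3] w 57.3
turn deg [-0.   0.1 -0. ] shift cm in current axes [-5.25 -0.01  0.  ] in target axes [-5.25 -0.01 -0.  ]
q [ 0.58  0.3  -0.11  1.98  0.04  0.86 -0.21]
```

```bash
python3 -m jog '[0,0,0,-0.1,-0.01,0,5.4, 0,0,0,-0.25,-0.01,0,5.4, 0,0,0,-0.3,0,0,5.4, 0,0,0,-0.3,0,0,5.4, 0,0,0,-0.3,0,0,5.4, 0,0,0,-0.2,0,0,5.4, 0,0,0,-0.2,0,0,5.4, 0,0,0,-0.2,0,0,5.4, 0,0,0,0,0,0,5.4]'
python3 - <<'E'
from h import *
plan([25,0,22.5],0)
E
```

```text
clock: 10.05
ee_pos: [0.4245, -0.2365, 0.0264]
ee_rot: [0.313, -0.313, 0.634, -0.634]
force: [-0.3, -0.8, 1.8]
width: 0.0571
t 10.05 lane mm [-8.6  0.  22.4] F lane [-0.8 -0.3  1.8] w 57.1
turn deg [ 0.    0.12 -0.02] shift cm in current axes [-3.36 -0.    0.01] in target axes [-3.36 -0.01  0.  ]
q [ 0.55  0.31 -0.12  1.98  0.05  0.86 -0.25]
```

```bash
python3 -m jog '[0,0,0,-0.1,0,0,5.4, 0,0,0,-0.15,0,0,5.4, 0,0,0,-0.15,0,0,5.4, 0,0,0,-0.15,0,0,5.4, 0,0,0,-0.15,0,0,5.4, 0,0,0,-0.15,0,0,5.4, 0,0,0,-0.15,0,0,5.4, 0,0,0,-0.15,0,0,5.4, 0,0,0,-0.1,0,0,5.4, 0,0,0,0,0,0,5.4]'
python3 - <<'E'
from h import *
plan([25,0,22.5],0)
p,d=snapshot('wrist'); cv2.imwrite('pics/w5.png',p[:,:,::-1])
E
```

```text
clock: 11.05
ee_pos: [0.4308, -0.2285, 0.0264]
ee_rot: [-0.312, 0.313, -0.634, 0.635]
force: [-5.4, -6.4, 4.5]
width: 0.0573
t 11.05 lane mm [ 1.6 -0.  22.4] F lane [-8.4  0.4  4.5] w 57.3
turn deg [ 0.02 -0.    0.11] shift cm in current axes [-2.34 -0.01 -0.  ] in target axes [-2.34 -0.01 -0.  ]
q [ 0.53  0.31 -0.13  1.97  0.05  0.87 -0.28]
```

View pics/w5.png

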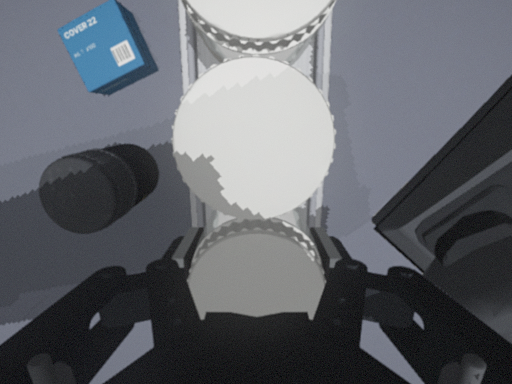

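The row is in contact and the spring is engaged at about 8 N, as expected. I'll continue.

```bash
python3 -m jog '[0,0,0,-0.1,0,0,5.4, 0,0,0,-0.15,0,0,5.4, 0,0,0,-0.15,0,0,5.4, 0,0,0,-0.15,0,0,5.4, 0,0,0,-0.15,0,0,5.4, 0,0,0,-0.15,0,0,5.4, 0,0,0,-0.15,0,0,5.4, 0,0,0,-0.15,0,0,5.4, 0,0,0,-0.1,0,0,5.4, 0,0,0,-0.05,0,0,5.4, 0,0,0,0,0,0,5.4]'
python3 - <<'E'
from h import *
plan([25,0,22.5],0)
E
```

```text
clock: 12.2
ee_pos: [0.438, -0.2193, 0.0265]
ee_rot: [-0.311, 0.313, -0.634, 0.635]
force: [-7.1, -9.7, 4.3]
width: 0.0573
t 12.2 lane mm [13.3 -0.1 22.5] F lane [-12.1  -0.3   4.3] w 57.3
turn deg [ 0.03 -0.08  0.18] shift cm in current axes [-1.17 -0.01 -0.01] in target axes [-1.17 -0.   -0.01]
q [ 0.51  0.31 -0.13  1.96  0.06  0.87 -0.31]
```

```bash
python3 -m jog '[0,0,0,-0.1,0,0,5.4, 0,0,0,-0.1,0,0,5.4, 0,0,0,-0.1,0,0,5.4, 0,0,0,-0.1,0,0,5.4, 0,0,0,-0.1,0,0,5.4, 0,0,0,-0.1,0,0,5.4, 0,0,0,-0.1,0,0,5.4, 0,0,0,-0.1,0,0,5.4, 0,0,0,-0.1,0,0,5.4, 0,0,0,-0.05,0,0,5.4, 0,0,0,0,0,0,5.4]'
python3 - <<'E'
from h import *
plan([25,0,22.5],0)
E
```

```text
clock: 13.3
ee_pos: [0.4433, -0.2125, 0.0265]
ee_rot: [-0.31, 0.313, -0.634, 0.635]
force: [-10.3, -12.5, 6.2]
width: 0.0569
t 13.3 lane mm [21.9 -0.1 22.5] F lane [-16.2   0.5   6.2] w 56.9
turn deg [ 0.04 -0.12  0.23] shift cm in current axes [-0.31 -0.01 -0.01] in target axes [-0.31 -0.   -0.01]
q [ 0.5   0.32 -0.14  1.96  0.06  0.87 -0.33]
```

```bash
python3 -m jog '[0,0,0,-0.05,0,0,5.4, 0,0,0,-0.05,0,0,5.4, 0,0,0,-0.05,0,0,5.4, 0,0,0,0,0,0,5.4, 0,0,0,0,0,0,5.4]'
python3 - <<'E'
from h import *
plan([25,0,22.5],0)
E
```

```text
clock: 13.8
ee_pos: [0.4441, -0.2115, 0.0265]
ee_rot: [-0.31, 0.313, -0.634, 0.635]
force: [-11.4, -12.6, 5.3]
width: 0.0571
t 13.8 lane mm [23.2 -0.2 22.5] F lane [-16.9   1.3   5.3] w 57.1
turn deg [ 0.03 -0.14  0.24] shift cm in current axes [-0.18 -0.   -0.02] in target axes [-0.18 -0.   -0.02]
q [ 0.5   0.32 -0.14  1.96  0.06  0.87 -0.33]
```

```bash
python3 -m jog '[0,0,0,-0.05,0,0,5.4, 0,0,0,-0.05,0,0,5.4, 0,0,0,-0.05,0,0,5.4, 0,0,0,0,0,0,5.4, 0,0,0,0,0,0,5.4]'
python3 - <<'E'
from h import *
plan([25,0,22.5],0)
E
```

```text
clock: 14.3
ee_pos: [0.4449, -0.2104, 0.0264]
ee_rot: [-0.31, 0.313, -0.634, 0.635]
force: [-10.4, -12.4, 6.0]
width: 0.0568
t 14.3 lane mm [24.5 -0.2 22.4] F lane [-16.2   0.7   6. ] w 56.8
turn deg [ 0.04 -0.14  0.25] shift cm in current axes [-0.05 -0.01 -0.02] in target axes [-0.05 -0.01 -0.02]
q [ 0.49  0.32 -0.14  1.96  0.06  0.87 -0.34]
```

```bash
python3 -m jog '[0,0,0,-0.05,0,0,5.4, 0,0,0,-0.05,0,0,5.4, 0,0,0,0,0,0,5.4, 0,0,0,0,0,0,5.4]'
python3 - <<'E'
from h import *
plan([25,0,22.5],0)
p,d=snapshot('wrist'); cv2.imwrite('pics/w6.png',p[:,:,::-1])
p,d=snapshot('top'); cv2.imwrite('pics/t6.png',cv2.resize(p[150:265,100:235,::-1],None,fx=5,fy=5,interpolation=cv2.INTER_CUBIC))
E
```

```text
clock: 14.7
ee_pos: [0.4452, -0.21, 0.0265]
ee_rot: [-0.31, 0.313, -0.634, 0.635]
force: [-12.7, -14.6, 7.0]
width: 0.0572
t 14.7 lane mm [25.  -0.2 22.5] F lane [-19.3   1.2   7. ] w 57.2
turn deg [ 0.04 -0.17  0.28] shift cm in current axes [ 0.   -0.   -0.02] in target axes [ 0.   -0.   -0.02]
q [ 0.49  0.32 -0.14  1.96  0.06  0.87 -0.34]
```

View pics/w6.png

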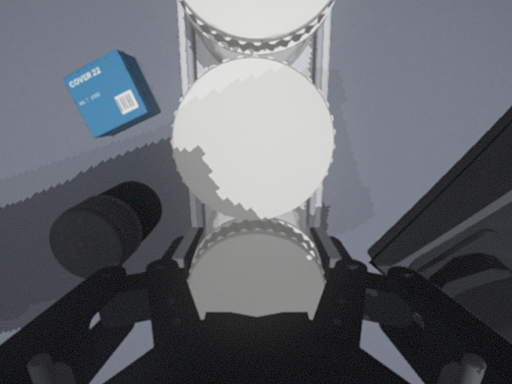

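View pics/t6.png

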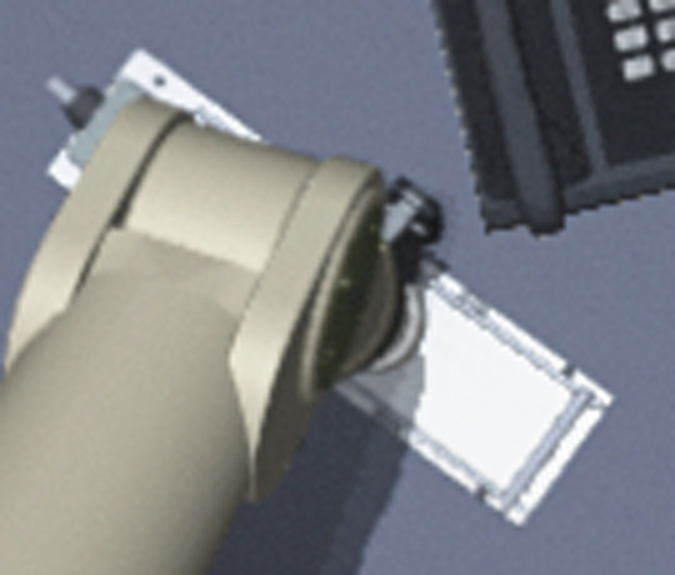

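The force is rising and the plunger rod now sticks out behind the barrel at (60,90). One more small press will confirm the stop.

```bash
python3 -m jog '[0,0,0,-0.05,0,0,5.4, 0,0,0,-0.05,0,0,5.4, 0,0,0,0,0,0,5.4, 0,0,0,0,0,0,5.4]'
python3 - <<'E'
from h import *
plan([25,0,22.5],0)
E
```

```text
clock: 15.2
ee_pos: [0.4452, -0.21, 0.0265]
ee_rot: [-0.309, 0.313, -0.634, 0.636]
force: [-13.5, -16.1, 7.5]
width: 0.0575
t 15.2 lane mm [25.  -0.2 22.5] F lane [-21.    0.9   7.5] w 57.5
turn deg [ 0.06 -0.22  0.34] shift cm in current axes [ 0.   -0.   -0.02] in target axes [ 0.   -0.   -0.02]
q [ 0.49  0.32 -0.14  1.96  0.06  0.87 -0.34]
```

```bash
python3 -m jog '[0,0,0,-0.03,0,0,5.4, 0,0,0,0,0,0,5.4, 0,0,0,0,0,0,5.4, 0,0,0,0,0,0,5.4, 0,0,0,0,0,0,5.4, 0,0,0,0,0,0,5.4]'
python3 - <<'E'
from h import *
plan([25,0,22.5],0)
s=sense();p,d=snapshot('wrist'); Q=tolane(cloud('wrist',d,s).reshape(-1,3)).reshape(384,512,3)*1000
for v in (5,25,40,80,120,160,200,215,235,260,285): print(v,Q[v,255].round(1),Q[v,225].round(1),Q[v,285].round(1))
p,d=snapshot('scene'); cv2.imwrite('pics/s7.png',cv2.resize(p[120:270,80:290,::-1],None,fx=3.5,fy=3.5))
plan([25,0,22.5],0)
E
```

```text
clock: 15.8
ee_pos: [0.4452, -0.2099, 0.0264]
ee_rot: [-0.309, 0.313, -0.634, 0.636]
force: [-14.9, -17.8, 9.2]
width: 0.0573
t 15.8 lane mm [25.1 -0.1 22.4] F lane [-23.2   0.9   9.2] w 57.3
turn deg [ 0.07 -0.23  0.35] shift cm in current axes [ 0.01 -0.01 -0.01] in target axes [ 0.01 -0.01 -0.01]
q [ 0.49  0.32 -0.14  1.96  0.06  0.87 -0.34]
5 [124.1  -1.3  75. ] [124.    7.4  75.6] [123.9 -10.   75.4]
25 [118.7  -1.2  74.8] [118.4   7.5  76.2] [118.8 -10.2  74.4]
40 [115.1  -1.2  72.7] [115.5   8.1  71.2] [115.1 -10.4  72.5]
80 [103.1  -1.2  74.9] [103.2   8.   75.2] [103.2 -10.4  74.3]
120 [91.1 -1.1 74.1] [91.2  8.5 74.4] [ 91.1 -10.5  75.9]
160 [78.2 -1.  73.9] [78.4  8.9 74.7] [ 78.4 -10.8  75.4]
200 [64.6 -0.9 74.9] [64.7  9.3 75.1] [ 65.1 -11.   76.6]
215 [59.1 -0.9 75. ] [58.2  9.9 72.4] [ 51.6 -13.5  55.2]
235 [51.5 -0.9 74.9] [49.3 10.4 70. ] [ 49.6 -12.   70.7]
260 [41.5 -0.8 74.8] [41.7 10.2 75.2] [ 41.6 -11.8  75.1]
285 [30.2 -0.7 73.9] [30.1 10.8 73.8] [ 30.7 -12.1  74.8]
t 15.9 lane mm [25.1 -0.2 22.5] F lane [-22.4   1.3   9. ] w 57.1
turn deg [ 0.06 -0.23  0.35] shift cm in current axes [ 0.01 -0.   -0.02] in target axes [ 0.01 -0.   -0.02]
q [ 0.49  0.32 -0.14  1.96  0.06  0.87 -0.34]
```

View pics/s7.png

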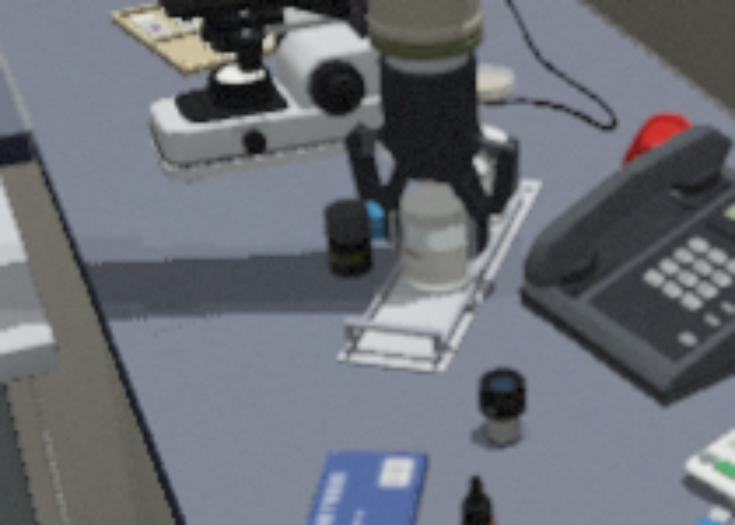

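All three lids are level at about 75 mm and meet at x ≈ 54 and 112 mm. The push is steady at about 22 N and the surroundings look untouched, so I'll hand it in.

```bash
python3 - <<'E'
from h import *
print(close_job())
plan([25,0,22.5],0)
E
```

```text
the job is handed in; nothing more can be done
None
the job is handed in; nothing more can be done
```

The tipped cup is upright on its base, and the row is held pressed with the plunger at its hard stop. I handed the job in at about 16 s of the 48 s allowed.

**What I did:** I gripped the tipped cup along its axis at 40 N, turned it up about its base edge and set it down. I let go briefly so it stood free, and its lid was flat and in line with the other two. Then I gripped it again and pushed the row along the lane.

**Last checks:**
- **At the stop:** the gripper stayed at lane x = 25 mm when commanded 1.3 mm further, while the push rose from 19 to about 22 N. The plunger's plate was hidden from the cameras, so "home" rests on this and on the plunger's rod showing behind the barrel.
- **Push:** about 22 N and steady, within your 15 to 30 N. Readings during the push never went above about 23 N. They ran 2 to 3 N above the expected spring and friction near the end.
- **Cups:** all three lids were level at about 75 mm. The gripped lid meets the middle one at x ≈ 54 mm, and the middle one meets the back one at about 112 mm.
- **Surroundings:** nothing else looked moved in the camera views I checked.

**Minor deviations:** the cup met the floor about 2 mm earlier than I had calculated, which gave a brief 25 N downward press that I eased off before pushing. A vertical force of about 9 N remained on the gripper at the end.

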